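# Snap a register pin home and tug-test it

### The job

Take the red-headed register pin from its wooden stand and press it straight down into the socket of the printing jig until it snaps fully home, never pressing harder than 24 N. Then tug it straight up with a steady pull of about 10 N (between 8 and 12 N, never above 16 N) for at least half a second to prove that the catch holds it, push it back down fully home, let go of it, and leave it fully home and the other things on the table where they are.

Things in the scene. Friction and masses are not known exactly. Their poses are not given: they have to be found in the camera images.
- pin_head (a point): Centre of the part of the pin above its shoulder: the red round plastic head, where it is gripped, 22 mm in diameter and 44 mm tall (from 22 mm below to 22 mm above this point), z up along the pin. The pin is round, so any yaw will do, and weighs 50 to 110 g. It starts upright in the wooden stand with its steel collar (30 mm in diameter, 4 mm thick, below the head) resting on top.
- pin_shoulder (a point): The shoulder: centre of the underside of the steel collar, 26 mm below pin_head. Under it is the steel shank, 14 mm in diameter and 36 mm long, with a groove for the snap; the tip, 62 mm below pin_head, is tapered to 9 mm over its last 7 mm.
- stand: Fixed pale wooden stand, 80 x 80 x 60 mm; origin at the centre of its underside. The pin stands in a loose vertical hole 16 mm in diameter and 45 mm deep in the middle of its top.
- jig: Fixed dark steel base plate of the printing jig, 170 x 130 x 12 mm, with an aluminium edge strip 22 mm high at its +x end; origin at the centre of its underside. The socket block stands on its middle.
- socket_mouth (a point): Mouth of the socket, ringed in blue: vertical 15.5 mm hole through the top of the aluminium block (70 x 70 x 44 mm, top 60 mm above the table). Sprung balls in it, at a depth that differs each time, take about 6 to 15 N to pass, then snap into the groove. Fully home the shoulder rests on the mouth; pulled up, the pin slides 1 to 11 mm freely (unknown), then the catch holds it to about 20 N.
- socket (a joint): Vertical movement in m of the aluminium socket block on its stiff rubber mounts (8 N per mm; 0 at rest, positive up): 16 N on the seated shoulder sinks it 2 mm. Too small to read well through the noise, so go by the felt force.
- catch (a joint): Vertical movement in m of the catch (the two sprung balls in the hole) on its own stiff mount (8 N per mm; 0 at rest, positive up): a pull of 10 N on the snapped-in pin lifts it 1.25 mm. Too small to read well through the noise, so go by the felt force.
- ink_jar_mid (a point): Centre of a loose amber glass ink jar, 60 mm in diameter, 75 mm tall; leave it alone.
- spool_mid (a point): Centre of a loose upright wooden spool, 54 mm in diameter, 60 mm tall; leave it alone.
- furniture_block_mid (a point): Centre of a loose plywood spacing block, 45 x 90 x 24 mm, lying flat; leave it alone.

How it is judged:
On the way, in this order (a step that is already met when the one before it is completed fails the run):
1. the pin is snapped fully home in the socket: shoulder within 1.5 mm of the mouth and 2 mm of its axis (z of pin_shoulder in the frame of socket_mouth between -0.003 and 0.0015 m and horizontal distance between pin_shoulder and socket_mouth below 0.002 m), for 0.1 s.
2. the gripped pin is pulled up with 8 to 12 N for half a second and stays in the catch (catch lifted 0.95 to 1.58 mm) (value of joint catch between 0.00095 and 0.00158 m and z of pin_shoulder in the frame of socket_mouth below 0.0145 m and horizontal distance between pin_shoulder and socket_mouth below 0.003 m and contact force between the fingers and pin above 2 N), for 0.5 s.
At the end, for the whole second after the job is handed in: The pin is released, upright and at rest, fully home in the socket: shoulder within 2 mm of the mouth in height and of its axis sideways, tilted less than 5 degrees (z of pin_shoulder in the frame of socket_mouth between -0.003 and 0.002 m and horizontal distance between pin_shoulder and socket_mouth below 0.002 m and angle between pin_shoulder's own z axis and vertical below 0.09 rad and linear speed of pin below 0.02 m/s and contact force between the fingers and pin below 0.1 N); the robot touches nothing.
It fails at once if the socket or its catch is pressed down with more than 24 N (block or catch sunk over 3 mm) (value of joint any of socket, catch below -0.003 m).
It fails at once if the catch is pulled up with more than 16 N (lifted over 2 mm) (value of joint catch above 0.002 m).
It fails at once if the ink jar is moved more than 20 mm (distance of ink_jar_mid from where it was at the start of the episode above 0.02 m).
It fails at once if the spool is moved more than 20 mm (distance of spool_mid from where it was at the start of the episode above 0.02 m).
It fails at once if the furniture block is moved more than 20 mm (distance of furniture_block_mid from where it was at the start of the episode above 0.02 m).
It also fails if it takes over 64 s, if anything falls off the work surface, if the arm or the gripper's body presses on something with over 40 N, if the wrist force passes 120 N, or if a joint passes its speed limit or range.

### The arm

A 6-joint arm with a two-finger parallel gripper is mounted at the origin on the work surface. World frame = base frame: x ahead of the robot, y to its left, z up, the work surface at z = 0. Lengths are in m, angles in rad, forces in N, time in s.
With the tool pointing down it reaches from about 0.3 to 0.875 m from the base axis. Payload 6.4 kg.
Tool frame: the origin (TCP) lies at the very end of the fingers, on their centre line; the grasp point (between the pads) lies 19 mm behind it; z points along the fingers, y is the direction in which the jaws open and shut (so a half turn about z gives the same grasp; the last joint's range is limited). The gripper opens to 85 mm and grips with 20 to 120 N. Pads are 22 mm wide; open, the fingers measure 114 mm over their backs; the gripper's body (76 mm by 85 mm) begins 54 mm behind the grasp point. The pads swing forward as they close: fully open they stand 13 mm farther back than shut.
Start: joints at [0.927, 0.181, 1.607, -0, 1.354, -0.206], TCP at [0.244, 0.521, 0.231] pointing down, gripper open.
Joint ranges: [-2.99, 2.99], [-0.89, 2.07], [0.3, 2.58], [-1.14, 4.28], [0, 2.63], [-3.12, 3.12]. Speed limits (rad/s): [2.57, 2.57, 3.01, 3.14, 3.14, 3.14].

### API

Orientations are given as a unit quaternion [w, x, y, z].
In Python, from bench import * gives the robot as it stands.
- The arm moves only by the tool arm_command, never from a script. Its argument "motion" is text: rows parted by semicolons, each of 7 numbers parted by spaces: the shift along the tool's x, y, z in units of 0.2 m (1.0 is 0.2 m), then the turn, a rotation vector about the tool's x, y, z in units of 60 degrees (1.0 is 60 degrees), then the opening, from 0 (shut) to 1 (fully open). In form: tx ty tz ax ay az grip; .... A call has 1 to 10 rows; each row shifts and turns the pose as measured when the row begins, along the tool's axes as they then stand; what a row does not reach is not made up. A row lasts 1/12 s, in which the tool goes at most 41.7 mm and 7.16 degrees, less where a joint would pass 70% of its speed; a pose out of reach is approached as far as the arm can. A call with a number of a shift or a turn outside -1 to 1 is refused whole. A call with a gripper value outside its range is refused whole. The fingers move at their own pace and stop on an object; the grip force is fixed at half the most. Time passes only in rows, so rows that do not move let the fingers close. It gives the time, the measured TCP pose, the force and the opening at its end, in the units of the state.
- get_obs(): the state, without advancing time (a new reading comes with each control period).
- camera(name): name is "side" or "top"; returns a dict with "img" (400x640x3 uint8, red, green, blue), "intrinsics" (3x3 intrinsics, pixels), "pose" (4x4, takes a point from camera to world coordinates). Camera axes: x right, y down, z forward; pixel columns grow to the right and rows downward; lengths in m; the calibration is good to about 2 mm. A picture is of the moment at which its call begins. There is no depth.
- hand_in(): hands the job in, once; it reports no verdict.
Trained networks look in the newest picture that a camera, given by its name, has taken for a name from the list of things; names that differ only in an ending like _2 or _b are one class to them, and where a whole thing is asked for, a point or a joint stands for the part that bears it (a point fixed in the world has none). Each returns a list of dicts, best first, with "conf" (0 to 1); they miss things now and then, are a little off and sometimes report something else, mostly with a low value. They report only what shows in the picture. A call takes as long as a camera call.
- search_frame(camera, target): "box" ([left, top, right, bottom] in pixels, round what is visible of it).
The state is a dict: "time_s": time; "q": joint angles; "dq": joint speeds; "joint_efforts": joint torques, N m; "eef_pos": TCP position; "eef_rot": TCP orientation; "wrist_force": force on the tool from outside, world axes, zero at the start; "torque": the same for the moment, N m; "opening": opening from 0.0 (shut) to 1.0 (fully open).
Only numpy, scipy, OpenCV 4.12 (cv2) and the standard library are available. Lean on these libraries where they do the work, as an engineer would, in place of code of your own. Each camera call takes 0.05 s, during which the arm holds its last target.

## Working session

There is one attempt and no reset: what is moved stays moved. The work goes in short steps, Python scripts to look and compute and a tool call to move; the robot and the scene stay as the last step left them, time stands still between calls to the robot, and variables do not carry over. Pictures are saved under pics/ and viewed, and the job is handed in when it is done.

Besides the shell and the picture viewer there is one more tool, called after "Emit:" as a command line: name --argument value ..., lists and objects as JSON in quotes. arm_command: Moves the arm, as the interface text tells. Shifts and turns lie within -1 to 1; 1 stands for 0.2 m of shift or 60 degrees of turn. Its arguments: {"type":"object","properties":{"motion":{"type":"string"}},"required":["motion"]}

```bash
ls; mkdir -p pics
python3 - <<'E'
from bench import *
import cv2
o=get_obs()
for k in o: print(k,o[k])
for n in ("top","side"):
    c=camera(n); cv2.imwrite(f"pics/{n}0.png",c["img"][:,:,::-1]); print(n,c["intrinsics"],c["pose"])
    for t in ("pin_head","pin_shoulder","stand","jig","socket_mouth","socket","ink_jar_mid","spool_mid","furniture_block_mid"):
        print(t,search_frame(n,t)[:2])
E
```

```text
pics
time_s 0.0
q [ 9.26716661e-01  1.81535832e-01  1.60804776e+00  3.35550993e-05
  1.35378051e+00 -2.06301895e-01]
dq [ 0.00174953 -0.00013099  0.00134005 -0.00011103 -0.00121503  0.00101557]
joint_efforts [-1.61327494e-03 -4.44878304e+01 -3.51324928e+01 -6.11023552e-04
  9.18926817e-03 -3.69052501e-06]
eef_pos [0.24338801 0.52032593 0.23036787]
eef_rot [-3.80278904e-04  2.17148610e-01  9.76138154e-01 -8.00102812e-04]
wrist_force [ 0.25793965 -0.11123747  0.32055415]
torque [-0.01949429 -0.00108607  0.01831169]
opening 0.9993910642425236
top [[510.46654107   0.         311.75637083]
 [  0.         510.46654107 198.59441102]
 [  0.           0.           1.        ]] [[-0.00269151 -0.99309104  0.11731553  0.51534171]
 [-0.99989095  0.00437614  0.01410459  0.01380083]
 [-0.01452053 -0.11726477 -0.99299453  1.12284968]
 [ 0.          0.          0.          1.        ]]
pin_head [{'box': [245.3, 259.6, 258.1, 274.1], 'conf': 0.61}]
pin_shoulder [{'box': [245.2, 256.2, 259.4, 269.9], 'conf': 0.67}]
stand [{'box': [226.1, 235.5, 280.8, 287.4], 'conf': 0.74}]
jig [{'box': [351.5, 190.6, 
[... 738 characters left out ...]
4  0.67632615]
 [ 0.          0.          0.          1.        ]]
pin_head [{'box': [222.9, 168.2, 241.6, 193.0], 'conf': 0.86}]
pin_shoulder [{'box': [222.8, 168.0, 239.7, 191.4], 'conf': 0.57}, {'box': [400.8, 275.9, 438.4, 319.1], 'conf': 0.48}]
stand [{'box': [214.2, 173.6, 255.5, 219.0], 'conf': 0.68}]
jig [{'box': [262.2, 252.3, 379.7, 366.1], 'conf': 0.91}]
socket_mouth []
socket [{'box': [291.5, 272.5, 350.5, 330.5], 'conf': 0.92}]
ink_jar_mid [{'box': [338.9, 188.9, 369.8, 232.1], 'conf': 0.73}]
spool_mid [{'box': [399.7, 278.7, 436.4, 316.1], 'conf': 0.7}, {'box': [224.5, 168.8, 239.1, 193.4], 'conf': 0.35}]
furniture_block_mid [{'box': [301.5, 135.6, 326.2, 166.4], 'conf': 0.67}]
```

View pics/top0.png

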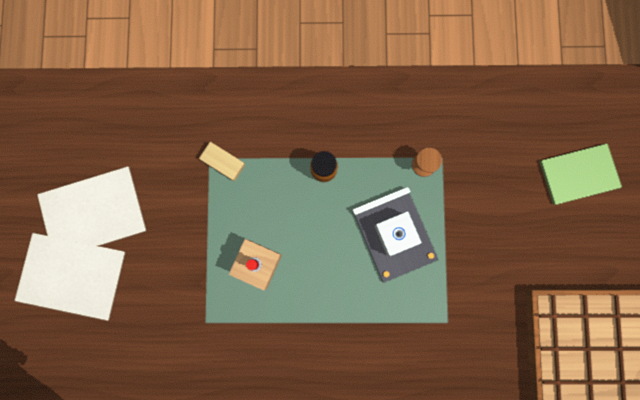

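View pics/side0.png

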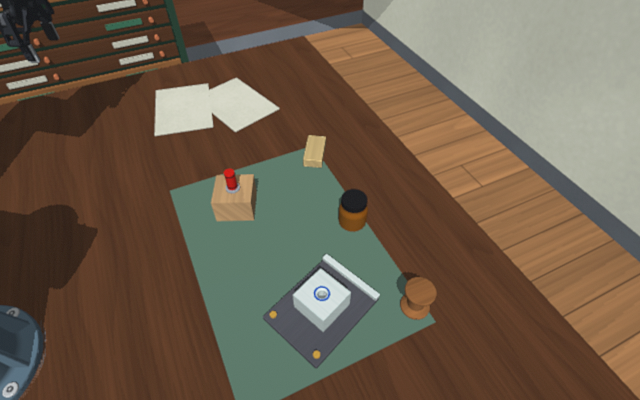

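Run:
```python
import cv2
t=cv2.imread("pics/top0.png");s=cv2.imread("pics/side0.png")
cv2.imwrite("pics/crops0.png",cv2.resize(cv2.hconcat([cv2.resize(t[225:295,215:290],None,fx=5,fy=5,interpolation=2),cv2.resize(t[200:270,360:435],None,fx=5,fy=5,interpolation=2)]),None,fx=1,fy=1))
cv2.imwrite("pics/crops1.png",cv2.hconcat([cv2.resize(s[155:225,200:270],None,fx=5,fy=5,interpolation=2),cv2.resize(s[265:335,285:355],None,fx=5,fy=5,interpolation=2)]))
```

```text
(no output)
```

View pics/crops0.png

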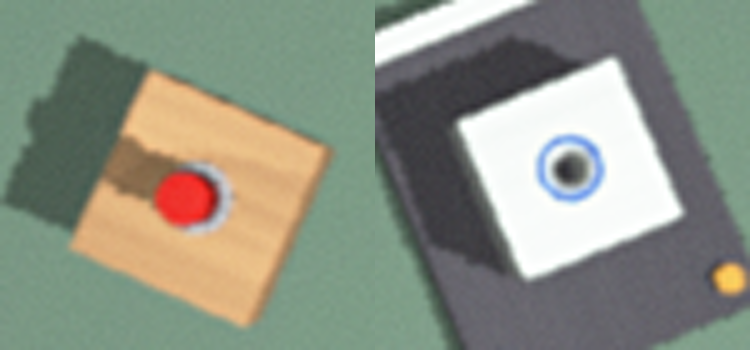

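View pics/crops1.png

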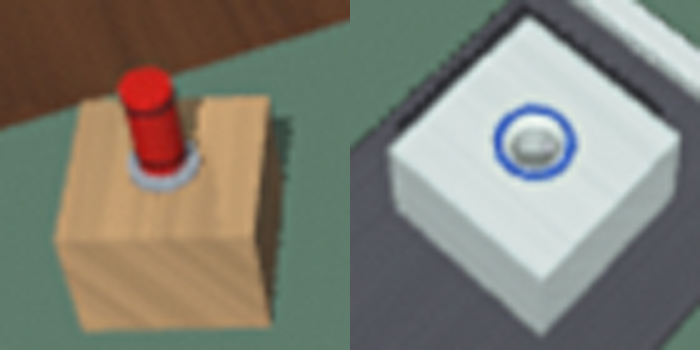

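The top view shows the red head at about (252, 265) and the blue mouth ring at about (399, 234). In the side view the head is at about (231, 180) and the ring at (322, 294). Next I measure them precisely.

```bash
cat > h.py <<'E'
from bench import *
import numpy as np, cv2
from scipy.optimize import least_squares
def ray(c,u,v):
    K,T=c["intrinsics"],np.array(c["pose"]); d=T[:3,:3]@np.linalg.solve(K,[u,v,1.]); return T[:3,3],d
def at_z(c,u,v,z):
    o,d=ray(c,u,v); return o+d*(z-o[2])/d[2]
def proj(c,P):
    T=np.array(c["pose"]); p=(np.atleast_2d(P)-T[:3,3])@T[:3,:3]; p=p@np.array(c["intrinsics"]).T; return p[:,:2]/p[:,2:]
def tri(l):
    A=np.zeros((3,3));b=np.zeros(3)
    for c,u,v in l:
        o,d=ray(c,u,v); d/=np.linalg.norm(d);M=np.eye(3)-np.outer(d,d);A+=M;b+=M@o
    return np.linalg.solve(A,b)
def blue(c):
    h=cv2.cvtColor(c["img"],cv2.COLOR_RGB2HSV); return cv2.inRange(h,(100,90,90),(125,255,255))
def red(c):
    h=cv2.cvtColor(c["img"],cv2.COLOR_RGB2HSV); return cv2.inRange(h,(0,190,80),(4,255,255))|cv2.inRange(h,(172,190,80),(180,255,255))
def pts(m,box):
    l,t,r,b=box; ys,xs=np.nonzero(m[t:b,l:r]); return np.c_[xs+l,ys+t].astype(np.float32)
E
python3 - <<'E'
from h import *
cs={n:camera(n) for n in("top","side")}
R={"top":(370,205,430,265),"side":(290,270,355,335)}
obs=[]
for n in cs:
    p=pts(blue(cs[n]),R[n]); e=cv2.fitEllipse(cv2.convexHull(p)); obs.append((cs[n],*e[0])); print(n,"ring",len(p),e,at_z(cs[n],*e[0],.06))
print("tri ring",tri(obs))
R={"top":(235,245,270,285),"side":(210,160,250,200)}
M={}
for n in cs:
    p=pts(red(cs[n]),R[n]); M[n]=p; print(n,"red",len(p),p.min(0),p.max(0),p.mean(0))
# silhouette of cylinder fit, shank z .064-.108
def sil(c,x,y,z0):
    a=np.linspace(0,2*np.pi,48); P=np.array([[x+.011*np.cos(t),y+.011*np.sin(t),z] for z in(z0-.022,z0+.022) for t in a])
    return cv2.convexHull(proj(c,P).astype(np.float32))[:,0]
def mask(c,h):
    m=np.zeros((400*8,640*8),np.uint8); cv2.fillPoly(m,[np.round((h+.5)*8-.5).astype(np.int32)],255); return cv2.resize(m,(640,400),interpolation=cv2.INTER_AREA)/255.
def f(v,names,z=.086):
    s=0
    for n in names: s+=np.abs(mask(cs[n],sil(cs[n],v[0],v[1],z))-(red(cs[n])>0)*1.)[ (slice(R[n][1],R[n][3]),slice(R[n][0],R[n][2]))].sum()
    return s
from scipy.optimize import minimize
x0=at_z(cs["top"],*M["top"].mean(0),.1)[:2]; print(x0)
for names in(("top",),("side",),("top","side")):
    r=minimize(f,x0,args=(names,),method="Nelder-Mead",options=dict(initial_simplex=[x0,x0+[.006,0],x0+[0,.006]])); print(names,r.x,r.fun)
# stand top centre check / others
for n,b in(("jar",(308.9,151.4,338,179.9)),("spool",(412,147,443,178))): print(n,at_z(cs["top"],(b[0]+b[2])/2,(b[1]+b[3])/2,.06))
print(get_obs()["eef_pos"],get_obs()["time_s"])
E
```

```text
top ring 39 ((398.65240478515625, 233.2125244140625), (12.45992660522461, 12.62770938873291), 30.07676124572754) [ 0.56778335 -0.15123619  0.06      ]
side ring 81 ((321.3943786621094, 293.10028076171875), (14.405659675598145, 16.228120803833008), 94.68506622314453) [ 0.56831948 -0.14969852  0.06      ]
tri ring [ 0.5677018  -0.15086484  0.06247075]
top red 87 [246. 260.] [257. 268.] [251.67816 264.16092]
side red 178 [224. 168.] [235. 189.] [230.01123 178.13483]
[0.5052544  0.14831765]
('top',) [0.50502659 0.1484486 ] 39.76470588235294
('side',) [0.5057839  0.15258484] 57.5686274509804
('top', 'side') [0.50554384 0.15094148] 98.69411764705882
jar [0.71086955 0.00400743 0.06      ]
spool [ 0.71642931 -0.21525188  0.06      ]
[0.24374835 0.5207746  0.23125698] 1.1
```

```bash
cat >> h.py <<'E'
def red(c):
    i=c["img"].astype(int); return ((i[...,0]>90)&(i[...,1]<0.42*i[...,0])&(i[...,2]<0.5*i[...,0])).astype(np.uint8)*255
E
python3 - <<'E'
from h import *
from scipy.optimize import minimize
cs={n:camera(n) for n in("top","side")}
R={"top":(235,245,270,285),"side":(210,160,250,200)}
for n in cs:
    l,t,r,b=R[n]; print(n,len(pts(red(cs[n]),R[n])))
    print("\n".join("".join("#" if v else "." for v in row) for row in red(cs[n])[t:b,l:r]))
def sil(c,x,y,z0,off):
    a=np.linspace(0,2*np.pi,48); P=np.array([[x+.011*np.cos(t),y+.011*np.sin(t),z] for z in(z0-.022,z0+.022) for t in a])
    return cv2.convexHull(proj(c,P).astype(np.float32)-off)[:,0]
def mask(h):
    m=np.zeros((400*8,640*8),np.uint8); cv2.fillPoly(m,[np.round((h+.5)*8-.5).astype(np.int32)],255); return cv2.resize(m,(640,400),interpolation=cv2.INTER_AREA)/255.
def f(v,names,z,off):
    s=0
    for n in names: s+=((mask(sil(cs[n],v[0],v[1],z,off))-(red(cs[n])>0))**2)[ (slice(R[n][1],R[n][3]),slice(R[n][0],R[n][2]))].sum()
    return s
x0=np.array([.505,.15])
for off in(0,.5):
  for names in(("top",),("side",),("top","side")):
    r=minimize(f,x0,args=(names,.086,off),method="Nelder-Mead",options=dict(initial_simplex=[x0-.003,x0+[.006,0],x0+[0,.006]])); print(off,names,r.x,r.fun)
# stand top via wooden quad in top view
i=cv2.cvtColor(cs["top"]["img"],cv2.COLOR_RGB2HSV)[225:300,220:290];
E
```

```text
top 97
...................................
...................................
...................................
...................................
...................................
...................................
...................................
...................................
...................................
...................................
...................................
...................................
...................................
...................................
...................................
.............#######...............
............##########.............
............###########............
...........############............
...........############............
...........############............
............###########............
............##########.............
.............########..............
..............####.................
...................................
...................................
...................................
...................................
...................................
.............
[... 1638 characters left out ...]
.............................
........................................
........................................
........................................
........................................
........................................
........................................
........................................
........................................
0 ('top',) [0.5047018  0.14944526] 22.74231449442522
0 ('side',) [0.50521958 0.15246421] 30.980376778162242
0 ('top', 'side') [0.50495227 0.15164189] 57.21602460592079
0.5 ('top',) [0.50366554 0.14843009] 22.883675509419454
0.5 ('side',) [0.50582257 0.15100532] 31.12175317185698
0.5 ('top', 'side') [0.50519711 0.15009561] 58.925813148788926
```

Emit:
arm_command --motion "0 0 0 0 0 -0.105 1; 0 0 0 0 0 -0.105 1; 0 0 0 0 0 -0.105 1; 0 0 0 0 0 -0.105 1"

```text
time_s: 1.53
eef_pos: [0.2437, 0.5208, 0.2313]
eef_rot: [-0.0, -0.009, 1.0, -0.0]
wrist_force: [0.1, 0.1, 0.4]
opening: 1.002
```

Emit:
arm_command --motion "-0.11 -0.155 0 0 0 0 1; -0.11 -0.155 0 0 0 0 1; -0.11 -0.155 0 0 0 0 1; -0.11 -0.155 0 0 0 0 1; -0.11 -0.155 0 0 0 0 1; -0.11 -0.155 0 0 0 0 1; -0.11 -0.155 0 0 0 0 1; -0.11 -0.155 0 0 0 0 1; -0.11 -0.155 0 0 0 0 1; -0.11 -0.155 0 0 0 0 1"

```text
time_s: 2.37
eef_pos: [0.4764, 0.2109, 0.2319]
eef_rot: [0.001, -0.02, 1.0, 0.002]
wrist_force: [1.1, 0.1, -0.7]
opening: 1.0
```

```bash
cat >> h.py <<'E'
from scipy.spatial.transform import Rotation as Rn
def st(n=8):
    # average over readings (camera calls advance 0.05 s each)
    P=[];F=[];Q=[]
    for _ in range(n):
        o=get_obs();P.append(o["eef_pos"]);F.append(o["wrist_force"]);Q.append(o["eef_rot"]);camera("top")
    o=get_obs();P=np.array(P);F=np.array(F)
    q=np.mean(Q,0);q/=np.linalg.norm(q)
    return o["time_s"],P.mean(0),P.std(0),F.mean(0),F.std(0),Rn.from_quat(np.r_[q[1:],q[0]]),o["opening"]
def go(p,n=6):
    t,P,sP,F,sF,R,op=st(n)
    # desired: x=-X, y=+Y, z=-Z
    Rd=Rn.from_matrix(np.diag([-1.,1,-1])); rv=(R.inv()*Rd).as_rotvec()/np.radians(60)
    print("t%.2f pos"%t,P.round(4),"sd",(sP*1e3).round(2),"mm F",F.round(2),"sd",sF.round(2),"op %.3f"%op)
    print("units shift",(R.inv().apply(np.array(p)-P)/.2).round(4),"turn",rv.round(4))
E
python3 -c "
from h import *
go([.505,.150,.231])"
```

```text
t2.67 pos [0.4773 0.2098 0.2318] sd [1.92 2.45 0.24] mm F [ 0.35 -0.42 -0.19] sd [1.54 1.86 0.32] op 0.996
units shift [-0.1272 -0.3041  0.003 ] turn [0.0036 0.0029 0.0351]
```

Emit:
arm_command --motion "-0.06 -0.15 0 0 0 0.035 1; -0.06 -0.15 0 0 0 0 1; 0 0 0 0 0 0 1; 0 0 0 0 0 0 1"

```text
time_s: 3.0
eef_pos: [0.4974, 0.1593, 0.2312]
eef_rot: [0.0, -0.008, 1.0, 0.003]
wrist_force: [-0.8, 0.0, -0.1]
opening: 1.003
```

```bash
python3 -c "
from h import *
go([.505,.150,.14])
for n in('top','side'):
    c=camera(n); cv2.imwrite('pics/%s1.png'%n,c['img'][:,:,::-1])
"
python3 - <<'E'
import cv2
t=cv2.imread("pics/top1.png");s=cv2.imread("pics/side1.png")
cv2.imwrite("pics/c2.png",cv2.hconcat([cv2.resize(t[200:300,200:300],None,fx=4,fy=4,interpolation=2),cv2.resize(s[90:190,180:280],None,fx=4,fy=4,interpolation=2)]))
E
```

```text
t3.30 pos [0.4973 0.1596 0.2313] sd [0.06 0.19 0.02] mm F [-0.17 -0.13  0.  ] sd [0.79 0.57 0.44] op 1.000
units shift [-0.037  -0.0513  0.456 ] turn [0.0058 0.0011 0.0152]
```

View pics/c2.png

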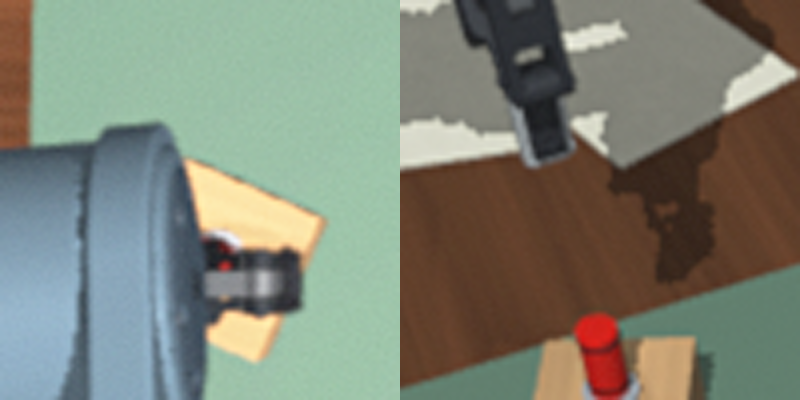

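Emit:
arm_command --motion "-0.037 -0.051 0 0.006 0 0.015 1; 0 0 0.15 0 0 0 1; 0 0 0.15 0 0 0 1; 0 0 0.15 0 0 0 1; 0 0 0 0 0 0 1; 0 0 0 0 0 0 1"

```text
time_s: 3.9
eef_pos: [0.5107, 0.1468, 0.1418]
eef_rot: [0.005, 0.002, 1.0, -0.001]
wrist_force: [-0.3, -0.5, 0.5]
opening: 0.997
```

```bash
python3 -c "
from h import *
go([.505,.150,.071])
for n in('top','side'):
    c=camera(n); cv2.imwrite('pics/%s2.png'%n,c['img'][:,:,::-1])
"
python3 - <<'E'
import cv2
t=cv2.imread("pics/top2.png");s=cv2.imread("pics/side2.png")
cv2.imwrite("pics/c3.png",cv2.hconcat([cv2.resize(t[200:300,200:300],None,fx=4,fy=4,interpolation=2),cv2.resize(s[125:225,180:280],None,fx=4,fy=4,interpolation=2)]))
E
```

```text
t4.20 pos [0.5111 0.147  0.1428] sd [0.55 0.23 0.86] mm F [-0.13 -0.21  0.36] sd [0.2  0.41 0.41] op 0.998
units shift [0.0345 0.0157 0.3585] turn [-0.0022  0.011  -0.0026]
```

View pics/c3.png

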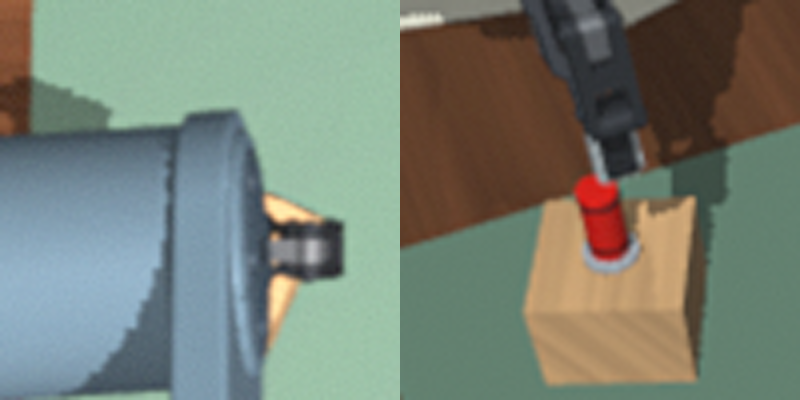

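Emit:
arm_command --motion "0.034 0.016 0 -0.002 0.011 0 1; 0 0 0 0 0 0 1"

```text
time_s: 4.47
eef_pos: [0.5043, 0.1509, 0.1442]
eef_rot: [0.001, 0.001, 1.0, 0.0]
wrist_force: [0.4, 0.1, -0.1]
opening: 0.998
```

```bash
python3 -c "
from h import *
go([.505,.150,.071])
go([.505,.150,.071],4)"
```

```text
t4.77 pos [0.505  0.1506 0.1441] sd [0.29 0.16 0.14] mm F [ 0.05  0.2  -0.13] sd [0.37 0.48 0.45] op 1.001
units shift [ 0.0009 -0.003   0.3654] turn [ 0.0001  0.003  -0.0022]
t4.97 pos [0.5051 0.1504 0.1438] sd [0.01 0.03 0.03] mm F [-0.09 -0.18 -0.05] sd [0.16 0.33 0.38] op 1.001
units shift [ 0.0014 -0.0018  0.3638] turn [ 0.      0.0028 -0.0024]
```

Emit:
arm_command --motion "0 0 0.1 0 0 0 1; 0 0 0.1 0 0 0 1; 0 0 0.08 0 0 0 1; 0 0 0.04 0 0 0 1; 0 0 0 0 0 0 1; 0 0 0 0 0 0 1"

```text
time_s: 5.47
eef_pos: [0.5071, 0.1504, 0.079]
eef_rot: [0.003, 0.001, 1.0, 0.0]
wrist_force: [0.5, -0.8, 0.4]
opening: 1.0
```

```bash
python3 -c "
from h import *
go([.505,.150,.071])
for n in('top','side'):
    c=camera(n); cv2.imwrite('pics/%s3.png'%n,c['img'][:,:,::-1])
"
python3 - <<'E'
import cv2
t=cv2.imread("pics/top3.png");s=cv2.imread("pics/side3.png")
cv2.imwrite("pics/c4.png",cv2.hconcat([cv2.resize(t[200:300,200:300],None,fx=4,fy=4,interpolation=2),cv2.resize(s[125:225,180:280],None,fx=4,fy=4,interpolation=2)]))
E
```

```text
t5.77 pos [0.5077 0.1504 0.0797] sd [0.37 0.05 0.44] mm F [ 0.24 -0.21  0.26] sd [0.39 0.32 0.4 ] op 1.002
units shift [ 0.0136 -0.0021  0.0432] turn [ 0.0003  0.0077 -0.0026]
```

View pics/c4.png

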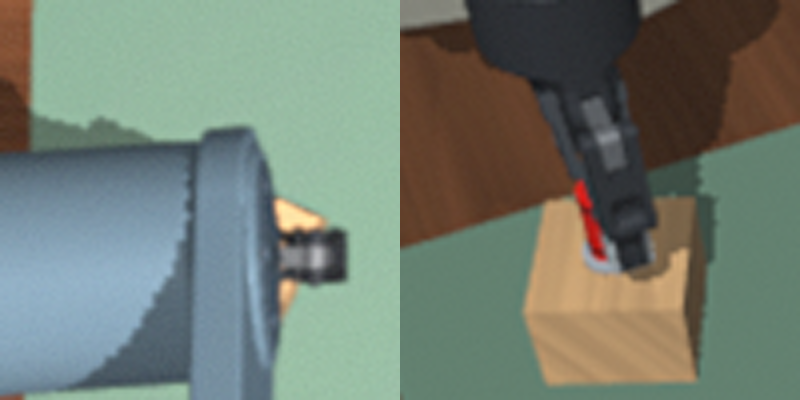

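Emit:
arm_command --motion "0.012 -0.002 0.02 0 0.008 0 1; 0 0 0.018 0 0 0 1; 0 0 0 0 0 0 1"

```text
time_s: 6.12
eef_pos: [0.5057, 0.1501, 0.0723]
eef_rot: [0.001, 0.001, 1.0, 0.0]
wrist_force: [0.0, -0.5, -0.5]
opening: 1.002
```

```bash
python3 -c "
from h import *
go([.505,.150,.071])"
```

```text
t6.42 pos [0.5059 0.1501 0.0727] sd [0.18 0.03 0.25] mm F [-0.09  0.11 -0.08] sd [0.37 0.63 0.39] op 0.999
units shift [ 0.0046 -0.0005  0.0086] turn [ 0.0005  0.0014 -0.0025]
```

Emit:
arm_command --motion "0.005 0 0.004 0 0.001 0 0; 0 0 0 0 0 0 0; 0 0 0 0 0 0 0; 0 0 0 0 0 0 0; 0 0 0 0 0 0 0; 0 0 0 0 0 0 0; 0 0 0 0 0 0 0; 0 0 0 0 0 0 0"

```text
time_s: 7.08
eef_pos: [0.5053, 0.1499, 0.0726]
eef_rot: [0.001, 0.001, 1.0, 0.0]
wrist_force: [-0.3, 0.2, -0.0]
opening: 0.24
```

```bash
python3 -c "
from h import *
go([.505,.150,.071])
c=camera('side'); cv2.imwrite('pics/c5.png',cv2.resize(c['img'][125:225,180:280,::-1],None,fx=4,fy=4,interpolation=2))
"
```

```text
t7.38 pos [0.5053 0.1499 0.0726] sd [0.02 0.02 0.01] mm F [ 0.02 -0.31 -0.04] sd [0.62 0.57 0.41] op 0.240
units shift [0.0015 0.0005 0.0081] turn [ 0.      0.0014 -0.0023]
```

View pics/c5.png

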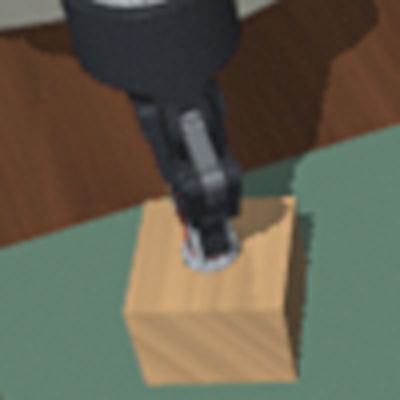

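Emit:
arm_command --motion "0 0 -0.05 0 0 0 0; 0 0 -0.05 0 0 0 0; 0 0 -0.05 0 0 0 0; 0 0 -0.05 0 0 0 0; 0 0 0 0 0 0 0; 0 0 0 0 0 0 0"

```text
time_s: 7.93
eef_pos: [0.506, 0.15, 0.1179]
eef_rot: [0.002, 0.001, 1.0, 0.0]
wrist_force: [-0.2, -0.6, -0.8]
opening: 0.241
```

```bash
python3 -c "
from h import *
go([.505,.150,.16])"
```

```text
t8.23 pos [0.5058 0.1499 0.1172] sd [0.39 0.07 0.65] mm F [-0.09 -0.05 -0.84] sd [0.4  0.53 0.31] op 0.241
units shift [ 0.0034  0.0005 -0.2142] turn [ 0.0001  0.0027 -0.0023]
```

Emit:
arm_command --motion "0 0 -0.1 0 0 0 0; 0 0 -0.1 0 0 0 0; -0.036 -0.1 0 0 0 0 0; -0.036 -0.17 0 0 0 0 0; -0.036 -0.17 0 0 0 0 0; -0.036 -0.17 0 0 0 0 0; -0.036 -0.17 0 0 0 0 0; -0.036 -0.17 0 0 0 0 0; -0.036 -0.17 0 0 0 0 0; -0.036 -0.1 0 0 0 0 0"

```text
time_s: 9.07
eef_pos: [0.5602, -0.0988, 0.1521]
eef_rot: [-0.005, -0.004, 1.0, 0.001]
wrist_force: [0.7, 0.2, -0.3]
opening: 0.239
```

```bash
python3 -c "
from h import *
st(4)
go([.568,-.1505,.16])"
```

```text
t9.57 pos [ 0.5597 -0.0944  0.1521] sd [0.13 0.56 0.25] mm F [ 0.04  0.26 -1.23] sd [0.34 0.6  0.39] op 0.242
units shift [-0.038  -0.2805 -0.0409] turn [ 0.0035 -0.0091  0.0099]
```

Emit:
arm_command --motion "-0.02 -0.14 -0.02 0.0035 -0.009 0.01 0; -0.02 -0.13 -0.02 0 0 0 0; 0 0 0 0 0 0 0; 0 0 0 0 0 0 0"

```text
time_s: 9.9
eef_pos: [0.5687, -0.1456, 0.1609]
eef_rot: [0.001, -0.004, 1.0, -0.0]
wrist_force: [-0.7, 0.4, -1.0]
opening: 0.24
```

```bash
python3 -c "
from h import *
st(4)
go([.568,-.1505,.14])"
```

```text
t10.40 pos [ 0.5686 -0.1449  0.1607] sd [0.06 0.18 0.05] mm F [ 0.04  0.09 -0.93] sd [0.44 0.34 0.43] op 0.242
units shift [ 0.0032 -0.0281  0.1034] turn [-0.0003  0.0006  0.0083]
```

Emit:
arm_command --motion "0.003 -0.028 0.06 0 0 0.008 0; 0 0 0.06 0 0 0 0; 0 0 0.04 0 0 0 0; 0 0 0 0 0 0 0; 0 0 0 0 0 0 0"

```text
time_s: 10.82
eef_pos: [0.5674, -0.1511, 0.1242]
eef_rot: [-0.0, 0.001, 1.0, 0.0]
wrist_force: [0.3, -0.5, -1.1]
opening: 0.238
```

```bash
python3 -c "
from h import *
st(3)
go([.568,-.1505,.118])"
```

```text
t11.27 pos [ 0.5683 -0.1514  0.1258] sd [0.17 0.07 0.28] mm F [ 0.3  -0.13 -0.98] sd [0.38 0.27 0.39] op 0.239
units shift [0.0014 0.0045 0.0392] turn [-0.0009  0.0017 -0.0007]
```

```bash
python3 -c "
from h import *
a=[]
for n,(l,t) in dict(side=(270,220),top=(350,185)).items():
    c=camera(n); cv2.imwrite('pics/full_%s4.png'%n,c['img'][:,:,::-1]); a.append(cv2.resize(c['img'][t:t+100,l:l+100,::-1],None,fx=4,fy=4,interpolation=2))
cv2.imwrite('pics/c6.png',cv2.hconcat(a))
"
```

```text
(no output)
```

View pics/c6.png

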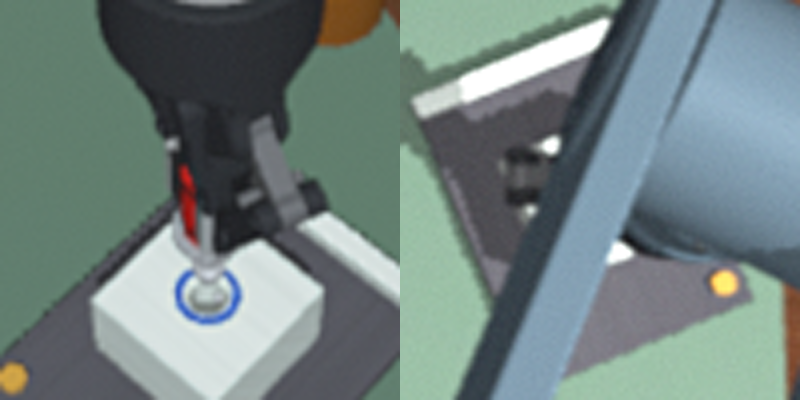

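```bash
python3 -c "
from h import *
c=camera('side'); l,t=295,255
im=cv2.resize(c['img'][t:t+60,l:l+60,::-1],None,fx=10,fy=10,interpolation=2)
def d(P,r,col):
    a=np.linspace(0,2*np.pi,60); q=proj(c,np.c_[P[0]+r*np.cos(a),P[1]+r*np.sin(a),0*a+P[2]]); q=((q+.5-[l,t])*10).astype(np.int32); cv2.polylines(im,[q],True,col,1)
p=get_obs()['eef_pos'];x,y=p[:2];s=p[2]-.0126
d((x,y,s),.015,(0,255,0)); d((x,y,s-.029),.007,(0,255,255)); d((x,y,s-.036),.0045,(0,0,255))
d((.568,-.1505,.06),.00775,(255,0,255))
cv2.imwrite('pics/c7.png',im); print(p)
"
```

```text
[ 0.56811339 -0.15136706  0.12570793]
```

View pics/c7.png

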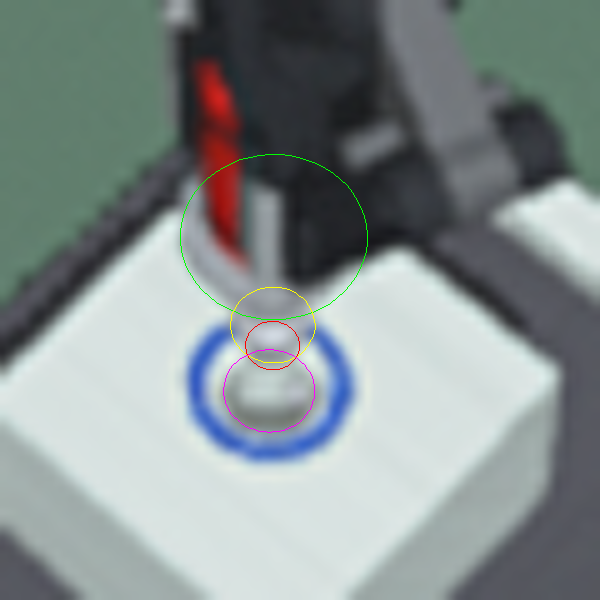

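Emit:
arm_command --motion "0.001 0.004 0.02 -0.001 0.002 0 0; 0 0 0.02 0 0 0 0; 0 0 0 0 0 0 0"

```text
time_s: 11.67
eef_pos: [0.5681, -0.1505, 0.1173]
eef_rot: [0.0, 0.0, 1.0, -0.0]
wrist_force: [-0.3, -0.0, 0.3]
opening: 0.238
```

```bash
python3 -c "
from h import *
st(3)
go([.568,-.1505,.108],4)"
```

```text
t12.02 pos [ 0.5686 -0.1508  0.1183] sd [0.07 0.05 0.12] mm F [ 0.17 -0.31 -0.51] sd [0.34 0.25 0.52] op 0.243
units shift [0.003  0.0015 0.0516] turn [-0.0006  0.0011 -0.0007]
```

Emit:
arm_command --motion "0.003 0.001 0.015 0 0.001 0 0; 0 0 0.015 0 0 0 0; 0 0 0.015 0 0 0 0; 0 0 0.015 0 0 0 0; 0 0 0 0 0 0 0"

```text
time_s: 12.43
eef_pos: [0.5682, -0.1507, 0.1055]
eef_rot: [0.0, 0.0, 1.0, -0.001]
wrist_force: [-0.6, 0.6, -0.7]
opening: 0.241
```

```bash
python3 -c "
from h import *
st(2)
go([.568,-.1505,.098],4)"
```

```text
t12.73 pos [ 0.5686 -0.1509  0.1064] sd [0.14 0.07 0.21] mm F [ 0.34 -0.22 -0.3 ] sd [0.57 0.31 0.33] op 0.238
units shift [0.0032 0.0022 0.0419] turn [-0.0015  0.0018 -0.0007]
```

Emit:
arm_command --motion "0.003 0.002 0.01 -0.001 0.002 0 0; 0 0 0.01 0 0 0 0; 0 0 0.01 0 0 0 0; 0 0 0.01 0 0 0 0; 0 0 0 0 0 0 0"

```text
time_s: 13.15
eef_pos: [0.5685, -0.1507, 0.0984]
eef_rot: [0.0, 0.0, 1.0, -0.001]
wrist_force: [-0.2, 0.1, -1.1]
opening: 0.239
```

```bash
python3 -c "
from h import *
st(2)
go([.568,-.1505,.088],4)"
```

```text
t13.45 pos [ 0.5688 -0.1509  0.0989] sd [0.08 0.04 0.12] mm F [ 0.48  0.44 -0.86] sd [0.43 0.09 0.36] op 0.242
units shift [0.004  0.0019 0.0546] turn [-0.0014  0.0016 -0.0007]
```

Emit:
arm_command --motion "0.004 0.002 0.006 -0.001 0.002 0 0; 0 0 0.006 0 0 0 0; 0 0 0.006 0 0 0 0; 0 0 0.006 0 0 0 0"

```text
time_s: 13.78
eef_pos: [0.5684, -0.1507, 0.0945]
eef_rot: [0.0, 0.0, 1.0, -0.0]
wrist_force: [0.2, -0.5, -1.6]
opening: 0.236
```

Emit:
arm_command --motion "0.001 0 0.006 0 0 0 0; 0 0 0.006 0 0 0 0; 0 0 0.006 0 0 0 0"

```text
time_s: 14.03
eef_pos: [0.5687, -0.151, 0.0915]
eef_rot: [0.001, 0.0, 1.0, -0.001]
wrist_force: [-1.5, 0.3, 6.1]
opening: 0.238
```

```bash
python3 -c "
from h import *
go([.568,-.1505,.0726],4)"
```

```text
t14.23 pos [ 0.5687 -0.1512  0.0915] sd [0.02 0.08 0.03] mm F [-1.53 -0.68  4.64] sd [0.27 0.64 0.95] op 0.242
units shift [0.0038 0.0035 0.0945] turn [-0.0018  0.0017 -0.0006]
```

Emit:
arm_command --motion "0.004 0.003 0.003 -0.002 0.002 0 0"

```text
time_s: 14.32
eef_pos: [0.5685, -0.1513, 0.0914]
eef_rot: [0.001, 0.0, 1.0, -0.001]
wrist_force: [1.3, -2.2, 3.5]
opening: 0.245
```

Emit:
arm_command --motion "0 0 0.003 0 0 0 0"

```text
time_s: 14.4
eef_pos: [0.5688, -0.1515, 0.0912]
eef_rot: [0.001, 0.0, 1.0, -0.001]
wrist_force: [-1.3, -0.8, 3.3]
opening: 0.242
```

Emit:
arm_command --motion "0 0 0.003 0 0 0 0"

```text
time_s: 14.48
eef_pos: [0.5689, -0.1516, 0.0909]
eef_rot: [0.001, 0.0, 1.0, -0.001]
wrist_force: [-2.3, -0.1, 6.8]
opening: 0.241
```

Emit:
arm_command --motion "0.006 0.006 0.004 -0.002 0.002 0 0; 0.003 0.003 0.004 0 0 0 0"

```text
time_s: 14.65
eef_pos: [0.5687, -0.1514, 0.0907]
eef_rot: [0.002, 0.0, 1.0, -0.001]
wrist_force: [-0.5, -1.7, 6.3]
opening: 0.24
```

```bash
python3 -c "
from h import *
go([.568,-.1505,.0726],4)"
```

```text
t14.85 pos [ 0.5687 -0.1513  0.0907] sd [0.01 0.02 0.01] mm F [-0.18 -2.05  5.84] sd [0.31 0.62 0.5 ] op 0.241
units shift [0.0037 0.0044 0.0903] turn [-0.0024  0.0036 -0.0009]
```

Emit:
arm_command --motion "0.003 0.003 0.006 -0.002 0.003 0 0; 0.002 0.001 0.006 0 0 0 0"

```text
time_s: 15.02
eef_pos: [0.569, -0.1515, 0.0901]
eef_rot: [0.002, 0.001, 1.0, -0.001]
wrist_force: [-3.1, -0.2, 9.6]
opening: 0.239
```

```bash
python3 -c "
from h import *
go([.568,-.1505,.0726],3)"
```

```text
t15.17 pos [ 0.569  -0.1515  0.0901] sd [0.02 0.03 0.04] mm F [-2.09 -0.81  9.46] sd [0.74 0.54 0.48] op 0.244
units shift [0.0052 0.0051 0.0874] turn [-0.0022  0.0034 -0.0009]
```

Emit:
arm_command --motion "0.006 0.004 0.006 -0.002 0.003 0 0; 0.003 0.002 0.005 0 0 0 0"

```text
time_s: 15.33
eef_pos: [0.5689, -0.1515, 0.0901]
eef_rot: [0.002, 0.0, 1.0, -0.001]
wrist_force: [-1.5, -0.5, 8.4]
opening: 0.244
```

```bash
python3 -c "
from h import *
go([.568,-.1505,.0726],3)"
```

```text
t15.48 pos [ 0.5689 -0.1515  0.0901] sd [0.01 0.02 0.02] mm F [-0.92 -0.93  8.21] sd [0.41 0.35 0.16] op 0.248
units shift [0.0048 0.0051 0.0875] turn [-0.0028  0.0041 -0.0008]
```

Emit:
arm_command --motion "0.004 0.003 0.008 -0.002 0.003 0 0; 0.003 0.002 0.008 0 0 0 0"

```text
time_s: 15.65
eef_pos: [0.5691, -0.1515, 0.0896]
eef_rot: [0.002, 0.0, 1.0, -0.001]
wrist_force: [-3.2, 0.9, 12.7]
opening: 0.241
```

```bash
python3 -c "
from h import *
go([.568,-.1505,.0726],3)"
```

```text
t15.80 pos [ 0.5691 -0.1514  0.0896] sd [0.01 0.02 0.01] mm F [-3.18  0.19 11.73] sd [0.07 0.51 0.68] op 0.242
units shift [0.0059 0.0049 0.0848] turn [-0.0029  0.0045 -0.0007]
```

Emit:
arm_command --motion "0.007 0.003 0.009 -0.002 0.003 0 0; 0.005 0.002 0.009 0 0 0 0"

```text
time_s: 15.97
eef_pos: [0.569, -0.1514, 0.0892]
eef_rot: [0.003, 0.0, 1.0, -0.002]
wrist_force: [-2.0, 1.1, 11.3]
opening: 0.238
```

```bash
python3 -c "
from h import *
go([.568,-.1505,.0726],3)"
```

```text
t16.12 pos [ 0.5689 -0.1514  0.0891] sd [0.05 0.02 0.06] mm F [-1.61 -0.1  10.93] sd [0.35 1.07 0.28] op 0.238
units shift [0.0051 0.0048 0.0826] turn [-0.0032  0.0063 -0.0006]
```

Emit:
arm_command --motion "0.005 0.003 0.009 -0.002 0.005 0 0; 0.004 0.002 0.009 0 0.002 0 0"

```text
time_s: 16.28
eef_pos: [0.569, -0.1512, 0.088]
eef_rot: [0.002, 0.0, 1.0, -0.002]
wrist_force: [-1.1, -0.7, 6.4]
opening: 0.242
```

```bash
python3 -c "
from h import *
go([.568,-.1505,.0726],3)"
```

```text
t16.43 pos [ 0.5687 -0.1512  0.0876] sd [0.2  0.03 0.4 ] mm F [-0.06 -2.01  2.13] sd [0.73 0.95 3.07] op 0.238
units shift [0.004  0.0037 0.0748] turn [-0.0031  0.0029 -0.0005]
```

Emit:
arm_command --motion "0.004 0.003 0.006 -0.002 0.003 0 0; 0.002 0.001 0.006 0 0 0 0; 0.001 0 0.006 0 0 0 0"

```text
time_s: 16.68
eef_pos: [0.5675, -0.1501, 0.0822]
eef_rot: [0.0, 0.0, 1.0, -0.0]
wrist_force: [1.3, -2.5, 1.3]
opening: 0.242
```

Emit:
arm_command --motion "0.001 0 0.006 0 0 0 0; 0.001 0 0.006 0 0 0 0; 0.001 0 0.006 0 0 0 0; 0.001 0 0.006 0 0 0 0"

```text
time_s: 17.02
eef_pos: [0.5672, -0.1502, 0.0767]
eef_rot: [0.001, 0.001, 1.0, -0.0]
wrist_force: [2.5, -0.8, 0.2]
opening: 0.242
```

```bash
python3 -c "
from h import *
go([.568,-.1505,.0726],3)"
```

```text
t17.17 pos [ 0.5672 -0.1502  0.0767] sd [0.04 0.01 0.09] mm F [ 2.29 -1.43  0.05] sd [0.13 0.5  0.15] op 0.241
units shift [-0.004  -0.0014  0.0203] turn [-0.0004  0.0017 -0.001 ]
```

Emit:
arm_command --motion "-0.003 -0.002 0.006 0 0.002 0 0; 0 0 0.006 0 0 0 0; 0 0 0.006 0 0 0 0"

```text
time_s: 17.42
eef_pos: [0.5674, -0.1502, 0.0729]
eef_rot: [-0.001, 0.0, 1.0, 0.0]
wrist_force: [2.6, -2.3, 1.4]
opening: 0.244
```

```bash
python3 -c "
from h import *
go([.568,-.1505,.0726],3)"
```

```text
t17.57 pos [ 0.5674 -0.1502  0.0727] sd [0.02 0.02 0.1 ] mm F [ 2.12 -1.27  0.25] sd [0.37 0.79 0.95] op 0.239
units shift [-0.003  -0.0013  0.0007] turn [ 0.0003 -0.0015 -0.0009]
```

Emit:
arm_command --motion "-0.002 -0.001 0.005 0 -0.001 0 0; 0 0 0.005 0 0 0 0"

```text
time_s: 17.73
eef_pos: [0.5676, -0.1503, 0.0714]
eef_rot: [-0.001, 0.0, 1.0, 0.0]
wrist_force: [-0.8, 0.0, 8.9]
opening: 0.244
```

```bash
python3 -c "
from h import *
go([.568,-.1505,.0726],3)"
```

```text
t17.88 pos [ 0.5676 -0.1503  0.0715] sd [0.   0.02 0.1 ] mm F [-1.05 -0.23  7.67] sd [0.24 0.49 1.06] op 0.241
units shift [-0.002  -0.0009 -0.0057] turn [ 0.0006 -0.0012 -0.0008]
```

Emit:
arm_command --motion "-0.001 0 -0.005 0 -0.001 0 0; 0 0 -0.004 0 0 0 0; 0 0 -0.004 0 0 0 0; 0 0 -0.004 0 0 0 0"

```text
time_s: 18.22
eef_pos: [0.5672, -0.1503, 0.0743]
eef_rot: [-0.0, 0.0, 1.0, 0.0]
wrist_force: [2.6, -3.3, -3.0]
opening: 0.24
```

```bash
python3 -c "
from h import *
go([.568,-.1505,.0726],3)"
```

```text
t18.37 pos [ 0.5672 -0.1503  0.0744] sd [0.02 0.   0.05] mm F [ 2.51 -2.18 -3.24] sd [0.08 0.78 0.35] op 0.239
units shift [-0.0039 -0.0012  0.0088] turn [ 0.0007 -0.0009 -0.0008]
```

Emit:
arm_command --motion "-0.002 -0.002 -0.004 0 -0.001 0 0; -0.001 -0.001 -0.004 0 0 0 0"

```text
time_s: 18.53
eef_pos: [0.5673, -0.1504, 0.0755]
eef_rot: [-0.001, 0.0, 1.0, 0.001]
wrist_force: [2.1, -0.6, -2.4]
opening: 0.241
```

```bash
python3 -c "
from h import *
go([.568,-.1505,.0726],3)"
```

```text
t18.68 pos [ 0.5674 -0.1504  0.0756] sd [0.03 0.01 0.07] mm F [ 1.54 -0.53 -2.  ] sd [0.58 0.1  0.26] op 0.243
units shift [-0.0032 -0.0003  0.0148] turn [ 0.0016 -0.0012 -0.0008]
```

Free travel, not yet at the catch. I continue upward.

Emit:
arm_command --motion "-0.002 0 -0.004 0.001 -0.001 0 0; -0.001 0 -0.004 0 0 0 0; -0.001 0 -0.004 0 0 0 0"

```text
time_s: 18.93
eef_pos: [0.5675, -0.1502, 0.0778]
eef_rot: [-0.001, 0.0, 1.0, 0.0]
wrist_force: [0.9, -1.0, -2.1]
opening: 0.242
```

Emit:
arm_command --motion "-0.001 0 -0.004 0 0 0 0; -0.001 0 -0.004 0 0 0 0; -0.001 0 -0.004 0 0 0 0"

```text
time_s: 19.18
eef_pos: [0.5678, -0.1502, 0.0805]
eef_rot: [-0.001, 0.0, 1.0, 0.001]
wrist_force: [0.9, -0.8, -1.9]
opening: 0.242
```

```bash
python3 -c "
from h import *
go([.568,-.1505,.0726],3)"
```

```text
t19.33 pos [ 0.5678 -0.1502  0.0805] sd [0.03 0.01 0.07] mm F [ 0.55 -0.86 -1.86] sd [0.47 0.43 0.38] op 0.245
units shift [-0.0009 -0.0017  0.0397] turn [ 0.001  -0.0024 -0.0005]
```

Emit:
arm_command --motion "0 0 -0.004 0 -0.002 0 0; 0 0 -0.004 0 0 0 0; 0 0 -0.004 0 0 0 0"

```text
time_s: 19.58
eef_pos: [0.5676, -0.1501, 0.0828]
eef_rot: [-0.0, 0.0, 1.0, 0.001]
wrist_force: [0.3, -0.5, -2.9]
opening: 0.239
```

```bash
python3 -c "
from h import *
go([.568,-.1505,.0726],3)"
```

```text
t19.73 pos [ 0.5677 -0.1501  0.0828] sd [0.03 0.01 0.05] mm F [ 1.06 -0.84 -2.8 ] sd [0.57 0.32 0.05] op 0.238
units shift [-0.0017 -0.0019  0.051 ] turn [ 0.001  -0.0005 -0.0005]
```

Emit:
arm_command --motion "-0.001 -0.001 -0.004 0 -0.001 0 0; 0 0 -0.004 0 0 0 0"

```text
time_s: 19.9
eef_pos: [0.5675, -0.1501, 0.0836]
eef_rot: [-0.0, 0.0, 1.0, 0.001]
wrist_force: [2.8, -1.9, -7.8]
opening: 0.243
```

```bash
python3 -c "
from h import *
go([.568,-.1505,.0726],3)"
```

```text
t20.05 pos [ 0.5675 -0.1501  0.0836] sd [0.02 0.01 0.01] mm F [ 2.76 -1.55 -6.95] sd [0.33 0.84 0.59] op 0.239
units shift [-0.0026 -0.0021  0.0551] turn [ 0.0015 -0.0002 -0.0005]
```

Emit:
arm_command --motion "-0.003 -0.001 -0.0055 0.001 0 0 0"

```text
time_s: 20.13
eef_pos: [0.5676, -0.1501, 0.0841]
eef_rot: [-0.001, 0.0, 1.0, 0.001]
wrist_force: [1.1, -0.9, -9.3]
opening: 0.246
```

```bash
python3 -c "
from h import *
go([.568,-.1505,.0726],3)"
```

```text
t20.28 pos [ 0.5676 -0.1501  0.0841] sd [0.01 0.02 0.03] mm F [ 1.62 -1.19 -9.51] sd [0.38 0.31 0.5 ] op 0.243
units shift [-0.0019 -0.0023  0.0575] turn [ 0.0011 -0.0014 -0.0006]
```

Emit:
arm_command --motion "-0.003 -0.001 -0.0065 0.001 -0.001 0 0"

```text
time_s: 20.37
eef_pos: [0.5676, -0.15, 0.0846]
eef_rot: [-0.001, 0.0, 1.0, 0.0]
wrist_force: [2.8, -1.8, -12.3]
opening: 0.243
```

```bash
python3 -c "
from h import *
go([.568,-.1505,.0726],3)"
```

```text
t20.52 pos [ 0.5677 -0.15    0.0847] sd [0.02 0.01 0.04] mm F [  2.58  -1.57 -12.  ] sd [0.17 0.14 0.22] op 0.243
units shift [-0.0018 -0.0028  0.0605] turn [ 0.0007 -0.0016 -0.0005]
```

```bash
python3 -c "
from h import *
for k in range(4): go([.568,-.1505,.0726],4)"
```

```text
t20.72 pos [ 0.5677 -0.1499  0.0848] sd [0.01 0.01 0.05] mm F [  1.74  -1.17 -12.31] sd [0.14 0.2  0.39] op 0.241
units shift [-0.0015 -0.0029  0.061 ] turn [ 0.0007 -0.0015 -0.0005]
t20.92 pos [ 0.5678 -0.15    0.085 ] sd [0.01 0.   0.03] mm F [  1.8   -1.08 -13.2 ] sd [0.19 0.14 0.43] op 0.236
units shift [-0.0011 -0.0028  0.0618] turn [ 0.0007 -0.0013 -0.0005]
t21.12 pos [ 0.5678 -0.15    0.0851] sd [0.03 0.01 0.03] mm F [  0.82  -0.12 -13.72] sd [0.49 0.18 0.52] op 0.238
units shift [-0.0009 -0.0028  0.0624] turn [ 0.0006 -0.0012 -0.0005]
t21.32 pos [ 0.5679 -0.15    0.0852] sd [0.02 0.01 0.03] mm F [  0.91  -0.22 -13.64] sd [0.38 0.62 0.34] op 0.241
units shift [-0.0005 -0.0027  0.0629] turn [ 0.0006 -0.0011 -0.0005]
```

Emit:
arm_command --motion "-0.001 -0.001 -0.005 0 -0.001 0 0"

```text
time_s: 21.4
eef_pos: [0.5678, -0.1499, 0.0858]
eef_rot: [-0.0, 0.0, 1.0, 0.0]
wrist_force: [1.0, -0.2, -18.2]
opening: 0.244
```

Emit:
arm_command --motion "-0.001 -0.001 -0.005 0 0 0 0"

```text
time_s: 21.48
eef_pos: [0.5677, -0.15, 0.0862]
eef_rot: [-0.001, 0.0, 1.0, 0.001]
wrist_force: [2.2, -1.1, -19.6]
opening: 0.239
```

Emit:
arm_command --motion "-0.001 -0.001 -0.005 0 0 0 0"

```text
time_s: 21.57
eef_pos: [0.568, -0.1502, 0.0875]
eef_rot: [-0.001, 0.0, 1.0, 0.001]
wrist_force: [-0.6, 1.7, -0.9]
opening: 0.239
```

```bash
python3 -c "
from h import *
go([.568,-.1505,.0726],2)"
```

```text
t21.67 pos [ 0.5684 -0.1503  0.0881] sd [0.35 0.07 0.6 ] mm F [-0.93  2.22 -0.67] sd [0.37 0.5  0.23] op 0.243
units shift [ 0.0019 -0.0011  0.0775] turn [ 0.0012 -0.0004 -0.0005]
```

I sent three rows in a row without looking at the force between them. The arm's hold had wound up, so the pull rose to about 18 N and the pin slipped out of the catch. The 16 N limit was probably broken. I'll carry on carefully: snap the pin in again, tug it gently and seat it.

Emit:
arm_command --motion "0.001 0 0.004 0.001 0 0 0; 0 0 0.004 0 0 0 0"

```text
time_s: 21.83
eef_pos: [0.5696, -0.1515, 0.091]
eef_rot: [0.001, -0.0, 1.0, -0.001]
wrist_force: [-5.3, 2.2, -1.7]
opening: 0.239
```

```bash
python3 -c "
from h import *
go([.568,-.1505,.0726],2)"
```

```text
t21.93 pos [ 0.5696 -0.1515  0.091 ] sd [0.02 0.01 0.02] mm F [-4.94  1.62 -0.96] sd [0.36 0.6  0.76] op 0.242
units shift [0.008  0.0053 0.0921] turn [-0.0026  0.002   0.0001]
```

Emit:
arm_command --motion "0.006 0.003 0.004 -0.002 0.002 0 0; 0.002 0.001 0.004 0 0 0 0"

```text
time_s: 22.1
eef_pos: [0.569, -0.1516, 0.0917]
eef_rot: [0.001, -0.0, 1.0, -0.001]
wrist_force: [-2.9, 1.6, -1.2]
opening: 0.241
```

```bash
python3 -c "
from h import *
go([.568,-.1505,.0726],2)"
```

```text
t22.20 pos [ 0.569  -0.1516  0.0917] sd [0.01 0.02 0.06] mm F [-3.12  1.31 -0.36] sd [0.26 0.26 0.86] op 0.241
units shift [0.0053 0.0058 0.0954] turn [-0.0025  0.0027  0.0002]
```

Emit:
arm_command --motion "0.005 0.005 0.005 -0.002 0.003 0 0; 0.001 0.001 0.005 0 0 0 0"

```text
time_s: 22.37
eef_pos: [0.5691, -0.1515, 0.0913]
eef_rot: [0.001, -0.0, 1.0, -0.001]
wrist_force: [-4.4, 1.7, 4.5]
opening: 0.233
```

```bash
python3 -c "
from h import *
go([.568,-.1505,.0726],2)"
```

```text
t22.47 pos [ 0.5691 -0.1515  0.0913] sd [0.03 0.01 0.04] mm F [-3.5   0.65  4.71] sd [0.86 1.03 0.19] op 0.244
units shift [0.0057 0.0054 0.0934] turn [-0.0029  0.0025  0.0003]
```

Emit:
arm_command --motion "0.006 0.003 0.007 -0.002 0.003 0 0"

```text
time_s: 22.55
eef_pos: [0.5688, -0.1515, 0.0908]
eef_rot: [0.001, -0.0, 1.0, -0.001]
wrist_force: [-2.3, -1.0, 6.9]
opening: 0.24
```

```bash
python3 -c "
from h import *
go([.568,-.1505,.0726],2)"
```

```text
t22.65 pos [ 0.5689 -0.1515  0.0909] sd [0.06 0.01 0.03] mm F [-2.23 -1.06  6.74] sd [0.09 0.1  0.19] op 0.242
units shift [0.0047 0.0054 0.0914] turn [-0.0021  0.0017  0.0004]
```

Emit:
arm_command --motion "0.005 0.003 0.008 -0.002 0.002 0 0"

```text
time_s: 22.73
eef_pos: [0.5691, -0.1516, 0.0906]
eef_rot: [0.001, -0.0, 1.0, -0.001]
wrist_force: [-3.7, -0.6, 9.7]
opening: 0.243
```

```bash
python3 -c "
from h import *
go([.568,-.1505,.0726],2)"
```

```text
t22.83 pos [ 0.5691 -0.1516  0.0906] sd [0.01 0.01 0.01] mm F [-3.28 -0.46  8.94] sd [0.42 0.12 0.75] op 0.247
units shift [0.0056 0.0056 0.0901] turn [-0.0014  0.0021  0.0003]
```

Emit:
arm_command --motion "0.006 0.004 0.009 -0.002 0.002 0 0"

```text
time_s: 22.92
eef_pos: [0.5692, -0.1516, 0.0904]
eef_rot: [0.001, -0.0, 1.0, -0.001]
wrist_force: [-4.1, -0.7, 10.8]
opening: 0.24
```

```bash
python3 -c "
from h import *
go([.568,-.1505,.0726],2)"
```

```text
t23.02 pos [ 0.5692 -0.1516  0.0904] sd [0. 0. 0.] mm F [-3.74 -0.67  9.94] sd [0.4  0.03 0.85] op 0.235
units shift [0.006  0.0056 0.0889] turn [-0.001   0.0028  0.0004]
```

Emit:
arm_command --motion "0.008 0.004 0.01 -0.001 0.003 0 0"

```text
time_s: 23.1
eef_pos: [0.569, -0.1516, 0.0902]
eef_rot: [0.002, -0.0, 1.0, -0.001]
wrist_force: [-3.3, -0.3, 10.8]
opening: 0.243
```

```bash
python3 -c "
from h import *
go([.568,-.1505,.0726],2)"
```

```text
t23.20 pos [ 0.5691 -0.1516  0.0902] sd [0.03 0.01 0.03] mm F [-3.12 -0.34 10.51] sd [0.16 0.08 0.26] op 0.241
units shift [0.0057 0.0057 0.0882] turn [-0.0016  0.003   0.0003]
```

Emit:
arm_command --motion "0.008 0.004 0.01 -0.001 0.003 0 0; 0.004 0.003 0.009 0 0.002 0 0"

```text
time_s: 23.37
eef_pos: [0.5694, -0.1515, 0.0902]
eef_rot: [0.002, -0.0, 1.0, -0.002]
wrist_force: [-5.5, 0.4, 11.3]
opening: 0.241
```

```bash
python3 -c "
from h import *
go([.568,-.1505,.0726],2)"
```

```text
t23.47 pos [ 0.5693 -0.1515  0.0902] sd [0.01 0.01 0.02] mm F [-5.19  0.52 11.47] sd [0.33 0.1  0.18] op 0.241
units shift [0.0071 0.0055 0.0878] turn [-0.0035  0.0035  0.0004]
```

Emit:
arm_command --motion "0.011 0.004 0.01 -0.003 0.003 0 0"

```text
time_s: 23.55
eef_pos: [0.5689, -0.1515, 0.0902]
eef_rot: [0.002, -0.0, 1.0, -0.001]
wrist_force: [-1.3, 0.3, 11.2]
opening: 0.238
```

```bash
python3 -c "
from h import *
go([.568,-.1505,.0726],2)"
```

```text
t23.65 pos [ 0.5689 -0.1516  0.0902] sd [0.03 0.02 0.02] mm F [-1.69  0.25 10.78] sd [0.38 0.03 0.44] op 0.242
units shift [0.0049 0.0055 0.0882] turn [-0.0024  0.0043  0.0006]
```

Emit:
arm_command --motion "0.007 0.004 0.011 -0.002 0.004 0 0"

```text
time_s: 23.73
eef_pos: [0.5692, -0.1516, 0.0901]
eef_rot: [0.002, -0.0, 1.0, -0.001]
wrist_force: [-4.8, 0.9, 11.5]
opening: 0.241
```

```bash
python3 -c "
from h import *
go([.568,-.1505,.0726],2)"
```

```text
t23.83 pos [ 0.5692 -0.1516  0.0901] sd [0. 0. 0.] mm F [-4.51  0.32 11.68] sd [0.26 0.54 0.21] op 0.242
units shift [0.0061 0.0056 0.0875] turn [-0.0021  0.0038  0.0006]
```

Emit:
arm_command --motion "0.009 0.004 0.012 -0.002 0.004 0 0"

```text
time_s: 23.92
eef_pos: [0.5691, -0.1516, 0.09]
eef_rot: [0.002, -0.0, 1.0, -0.001]
wrist_force: [-2.7, 1.0, 12.1]
opening: 0.243
```

```bash
python3 -c "
from h import *
for k in range(3): go([.568,-.1505,.0726],2)"
```

```text
t24.02 pos [ 0.5691 -0.1516  0.09  ] sd [0.01 0.01 0.02] mm F [-3.21  0.84 11.97] sd [0.48 0.13 0.09] op 0.241
units shift [0.006  0.0057 0.0868] turn [-0.0018  0.0034  0.0006]
t24.12 pos [ 0.5691 -0.1516  0.0899] sd [0.02 0.01 0.02] mm F [-3.24  0.24 11.22] sd [0.7  0.16 0.79] op 0.238
units shift [0.0059 0.0056 0.0865] turn [-0.0018  0.0034  0.0006]
t24.22 pos [ 0.5691 -0.1516  0.0899] sd [0.01 0.01 0.  ] mm F [-2.94  0.18 11.72] sd [0.55 0.07 0.08] op 0.244
units shift [0.006  0.0056 0.0866] turn [-0.0018  0.0035  0.0006]
```

Emit:
arm_command --motion "0.009 0.004 0.013 -0.002 0.004 0 0"

```text
time_s: 24.3
eef_pos: [0.5692, -0.1516, 0.0896]
eef_rot: [0.002, -0.0, 1.0, -0.001]
wrist_force: [-3.7, 1.5, 12.8]
opening: 0.242
```

```bash
python3 -c "
from h import *
for k in range(2): go([.568,-.1505,.0726],2)"
```

```text
t24.40 pos [ 0.5692 -0.1516  0.0896] sd [0.01 0.   0.04] mm F [-3.25  0.98 11.82] sd [0.41 0.48 0.93] op 0.236
units shift [0.0063 0.0055 0.0848] turn [-0.0016  0.0034  0.0006]
t24.50 pos [ 0.5692 -0.1515  0.0895] sd [0.01 0.01 0.02] mm F [-2.74  0.49 10.8 ] sd [0.18 0.68 0.11] op 0.241
units shift [0.0061 0.0054 0.0844] turn [-0.0015  0.0033  0.0006]
```

Emit:
arm_command --motion "0.006 0.004 0.009 -0.002 0.003 0 0"

```text
time_s: 24.58
eef_pos: [0.5694, -0.1515, 0.0896]
eef_rot: [0.002, -0.0, 1.0, -0.001]
wrist_force: [-4.3, -0.6, 9.6]
opening: 0.243
```

```bash
python3 -c "
from h import *
for k in range(2): go([.568,-.1505,.0726],2)"
```

```text
t24.68 pos [ 0.5694 -0.1515  0.0895] sd [0.04 0.02 0.03] mm F [-4.07 -0.32 10.22] sd [0.24 0.24 0.63] op 0.241
units shift [0.0072 0.0051 0.0846] turn [-0.0012  0.0032  0.0007]
t24.78 pos [ 0.5693 -0.1515  0.0895] sd [0.   0.01 0.  ] mm F [-3.56  0.04 10.09] sd [0.5  0.53 0.36] op 0.238
units shift [0.0069 0.0051 0.0843] turn [-0.0012  0.0031  0.0007]
```

Emit:
arm_command --motion "0.01 0.005 0.012 -0.002 0.003 0 0"

```text
time_s: 24.87
eef_pos: [0.5691, -0.1515, 0.0892]
eef_rot: [0.002, -0.0, 1.0, -0.001]
wrist_force: [-3.0, 0.0, 10.7]
opening: 0.241
```

```bash
python3 -c "
from h import *
for k in range(2): go([.568,-.1505,.0726],2)"
```

```text
t24.97 pos [ 0.5691 -0.1515  0.0891] sd [0.02 0.03 0.09] mm F [-2.13 -0.38  8.96] sd [0.83 0.43 1.76] op 0.241
units shift [0.0058 0.0049 0.0824] turn [-0.0011  0.004   0.0007]
t25.07 pos [ 0.569  -0.1513  0.0887] sd [0.02 0.01 0.08] mm F [-0.96 -0.79  5.85] sd [0.13 0.15 0.46] op 0.240
units shift [0.0054 0.0043 0.0806] turn [-0.0009  0.0039  0.0006]
```

Emit:
arm_command --motion "0.003 0.003 0.005 -0.001 0.003 0 0; 0.002 0.001 0.005 0 0 0 0; 0.001 0 0.005 0 0 0 0; 0 0 0.005 0 0 0 0"

```text
time_s: 25.4
eef_pos: [0.5695, -0.1513, 0.0872]
eef_rot: [0.002, -0.0, 1.0, -0.001]
wrist_force: [-4.5, 0.6, 6.7]
opening: 0.241
```

```bash
python3 -c "
from h import *
for k in range(2): go([.568,-.1505,.0726],2)"
```

```text
t25.50 pos [ 0.5694 -0.1513  0.0871] sd [0.05 0.01 0.1 ] mm F [-4.14  0.56  5.19] sd [0.34 0.08 1.54] op 0.242
units shift [0.0075 0.004  0.0724] turn [-0.0016  0.0041  0.0007]
t25.60 pos [ 0.5694 -0.1512  0.0867] sd [0.01 0.02 0.08] mm F [-3.37  0.62  2.82] sd [0.3  0.65 0.29] op 0.240
units shift [0.007  0.0038 0.0707] turn [-0.0015  0.0039  0.0007]
```

Emit:
arm_command --motion "0.006 0.003 0.005 -0.001 0.003 0 0; 0.004 0.001 0.005 0 0.001 0 0; 0.003 0 0.005 0 0 0 0; 0.002 0 0.005 0 0 0 0; 0.001 0 0.005 0 0 0 0"

```text
time_s: 26.02
eef_pos: [0.5678, -0.1509, 0.0807]
eef_rot: [0.002, -0.0, 1.0, -0.001]
wrist_force: [0.2, -0.7, -0.6]
opening: 0.239
```

```bash
python3 -c "
from h import *
for k in range(1): go([.568,-.1505,.0726],2)"
```

```text
t26.12 pos [ 0.5677 -0.1509  0.0806] sd [0.14 0.05 0.16] mm F [ 0.46 -0.64 -0.5 ] sd [0.24 0.05 0.07] op 0.244
units shift [-0.0014  0.0019  0.0398] turn [-0.0014  0.0038  0.0003]
```

Emit:
arm_command --motion "-0.001 0.001 0.005 -0.001 0.003 0 0; 0 0 0.005 0 0 0 0; 0 0 0.005 0 0 0 0; 0 0 0.005 0 0 0 0; 0 0 0.005 0 0 0 0"

```text
time_s: 26.53
eef_pos: [0.5679, -0.1503, 0.0749]
eef_rot: [0.0, -0.0, 1.0, 0.0]
wrist_force: [0.1, -0.0, -0.8]
opening: 0.242
```

```bash
python3 -c "
from h import *
for k in range(1): go([.568,-.1505,.0726],2)"
```

```text
t26.63 pos [ 0.5678 -0.1503  0.0748] sd [0.08 0.03 0.12] mm F [-0.27 -0.17 -0.94] sd [0.35 0.15 0.13] op 0.240
units shift [-0.0009 -0.0009  0.0109] turn [0.0003 0.     0.0003]
```

Emit:
arm_command --motion "0 0 0.005 0 0 0 0; 0 0 0.005 0 0 0 0; 0 0 0.005 0 0 0 0"

```text
time_s: 26.88
eef_pos: [0.568, -0.1504, 0.072]
eef_rot: [0.0, -0.0, 1.0, 0.0]
wrist_force: [-1.5, 0.6, 4.5]
opening: 0.242
```

```bash
python3 -c "
from h import *
for k in range(1): go([.568,-.1505,.0726],2)"
```

```text
t26.98 pos [ 0.568  -0.1504  0.072 ] sd [0.   0.   0.02] mm F [-1.27  0.6   3.63] sd [0.19 0.05 0.83] op 0.240
units shift [ 0.     -0.0004 -0.0029] turn [0.0001 0.0004 0.0004]
```

Emit:
arm_command --motion "0 0 -0.004 0 0 0 0; 0 0 -0.004 0 0 0 0; 0 0 -0.004 0 0 0 0; 0 0 -0.004 0 0 0 0; 0 0 -0.004 0 0 0 0; 0 0 -0.004 0 0 0 0; 0 0 -0.004 0 0 0 0"

```text
time_s: 27.57
eef_pos: [0.5679, -0.1504, 0.0778]
eef_rot: [0.0, -0.0, 1.0, 0.0]
wrist_force: [0.3, 0.3, -0.7]
opening: 0.239
```

```bash
python3 -c "
from h import *
for k in range(1): go([.568,-.1505,.0726],2)"
```

```text
t27.67 pos [ 0.5679 -0.1504  0.0779] sd [0.04 0.03 0.08] mm F [ 0.05 -0.17 -0.51] sd [0.23 0.49 0.2 ] op 0.243
units shift [-0.0005 -0.0005  0.0265] turn [0.0001 0.0003 0.0003]
```

Clean lateral alignment this time. I approach the catch, which engages at about z = 0.083.

Emit:
arm_command --motion "0 0 -0.004 0 0 0 0; 0 0 -0.004 0 0 0 0; 0 0 -0.004 0 0 0 0; 0 0 -0.004 0 0 0 0"

```text
time_s: 28.0
eef_pos: [0.5678, -0.1504, 0.0812]
eef_rot: [0.0, -0.0, 1.0, 0.0]
wrist_force: [0.9, -0.4, -1.3]
opening: 0.24
```

```bash
python3 -c "
from h import *
for k in range(1): go([.568,-.1505,.0726],2)"
```

```text
t28.10 pos [ 0.5679 -0.1504  0.0813] sd [0.07 0.03 0.11] mm F [ 0.9   0.03 -0.77] sd [0.02 0.39 0.48] op 0.244
units shift [-0.0007 -0.0006  0.0434] turn [0.0001 0.0003 0.0003]
```

Emit:
arm_command --motion "0 0 -0.004 0 0 0 0; 0 0 -0.003 0 0 0 0"

```text
time_s: 28.27
eef_pos: [0.5678, -0.1504, 0.0827]
eef_rot: [0.0, -0.0, 1.0, 0.0]
wrist_force: [0.1, 0.4, -2.0]
opening: 0.236
```

```bash
python3 -c "
from h import *
for k in range(1): go([.568,-.1505,.0726],2)"
```

```text
t28.37 pos [ 0.5678 -0.1503  0.0827] sd [0.   0.02 0.02] mm F [ 0.3   0.18 -1.63] sd [0.18 0.2  0.35] op 0.240
units shift [-0.0008 -0.0008  0.0504] turn [0.0002 0.0003 0.0003]
```

Emit:
arm_command --motion "-0.001 0 -0.004 0 0 0 0"

```text
time_s: 28.45
eef_pos: [0.5678, -0.1502, 0.0832]
eef_rot: [-0.0, -0.0, 1.0, 0.0]
wrist_force: [-0.2, 0.1, -3.8]
opening: 0.24
```

```bash
python3 -c "
from h import *
for k in range(1): go([.568,-.1505,.0726],2)"
```

```text
t28.55 pos [ 0.5679 -0.1502  0.0832] sd [0.02 0.01 0.03] mm F [ 0.25  0.03 -3.55] sd [0.42 0.05 0.22] op 0.240
units shift [-0.0007 -0.0016  0.0529] turn [ 0.0005 -0.0001  0.0003]
```

Emit:
arm_command --motion "0 0 -0.005 0 0 0 0"

```text
time_s: 28.63
eef_pos: [0.5677, -0.1501, 0.0837]
eef_rot: [-0.0, -0.0, 1.0, 0.0]
wrist_force: [1.1, -0.3, -7.0]
opening: 0.238
```

```bash
python3 -c "
from h import *
for k in range(1): go([.568,-.1505,.0726],2)"
```

```text
t28.73 pos [ 0.5677 -0.1501  0.0837] sd [0.   0.01 0.05] mm F [ 1.05 -0.14 -6.85] sd [0.08 0.14 0.17] op 0.240
units shift [-0.0016 -0.0021  0.0556] turn [ 0.0007 -0.0004  0.0003]
```

Emit:
arm_command --motion "-0.001 0 -0.005 0 0 0 0"

```text
time_s: 28.82
eef_pos: [0.5676, -0.1501, 0.0841]
eef_rot: [-0.0, -0.0, 1.0, 0.0]
wrist_force: [1.5, -1.5, -9.3]
opening: 0.236
```

```bash
python3 -c "
from h import *
for k in range(1): go([.568,-.1505,.0726],2)"
```

```text
t28.92 pos [ 0.5676 -0.1501  0.0841] sd [0.   0.02 0.03] mm F [ 1.71 -0.97 -9.21] sd [0.2  0.57 0.09] op 0.241
units shift [-0.0018 -0.0023  0.0577] turn [ 0.0008 -0.0009  0.0002]
```

```bash
python3 -c "
from h import *
for k in range(3): go([.568,-.1505,.0726],2)"
```

```text
t29.02 pos [ 0.5676 -0.15    0.0842] sd [0.   0.01 0.02] mm F [ 1.91 -1.35 -9.14] sd [0.17 0.22 0.71] op 0.243
units shift [-0.0019 -0.0024  0.0578] turn [ 0.0009 -0.001   0.0002]
t29.12 pos [ 0.5676 -0.15    0.0842] sd [0.02 0.01 0.  ] mm F [ 1.92 -1.33 -8.97] sd [0.03 0.58 0.34] op 0.240
units shift [-0.0018 -0.0024  0.0582] turn [ 0.0009 -0.001   0.0002]
t29.22 pos [ 0.5677 -0.15    0.0843] sd [0.   0.01 0.01] mm F [  1.85  -0.95 -10.03] sd [0.18 0.22 0.27] op 0.243
units shift [-0.0018 -0.0024  0.0585] turn [ 0.0009 -0.0009  0.0002]
```

```bash
python3 -c "
from h import *
for k in range(14):
    camera('top'); o=get_obs(); print('%.2f %.2f %.4f'%(o['time_s'],o['wrist_force'][2],o['eef_pos'][2]))
    if o['wrist_force'][2]<-12.3: break"
```

```text
29.27 -10.39 0.0844
29.32 -10.96 0.0844
29.37 -11.36 0.0844
29.42 -11.76 0.0844
29.47 -10.25 0.0845
29.52 -10.61 0.0845
29.57 -11.45 0.0845
29.62 -9.75 0.0845
29.67 -11.85 0.0845
29.72 -11.18 0.0845
29.77 -11.65 0.0846
29.82 -11.02 0.0846
29.87 -11.13 0.0846
29.92 -11.40 0.0846
```

The pull held between 8 and 11 N for about 1.1 s and the catch did not let go. Now I push back down.

Emit:
arm_command --motion "-0.001 -0.001 0.006 0 0 0 0"

```text
time_s: 30.0
eef_pos: [0.568, -0.1501, 0.0838]
eef_rot: [-0.0, -0.0, 1.0, 0.001]
wrist_force: [0.1, 0.3, -3.4]
opening: 0.24
```

Emit:
arm_command --motion "0 0 0.006 0 0 0 0; 0 0 0.005 0 0 0 0"

```text
time_s: 30.17
eef_pos: [0.5684, -0.1502, 0.083]
eef_rot: [-0.0, -0.0, 1.0, 0.0]
wrist_force: [-1.5, 0.8, -2.0]
opening: 0.244
```

```bash
python3 -c "
from h import *
for k in range(1): go([.568,-.1505,.0726],2)"
```

```text
t30.27 pos [ 0.5685 -0.1502  0.083 ] sd [0.04 0.03 0.  ] mm F [-1.44  0.46 -2.22] sd [0.03 0.31 0.18] op 0.240
units shift [ 0.0023 -0.0014  0.0518] turn [ 0.0007 -0.      0.0005]
```

Emit:
arm_command --motion "0.002 -0.001 0.005 0 0 0 0; 0.001 0 0.005 0 0 0 0; 0 0 0.005 0 0 0 0; 0 0 0.005 0 0 0 0; 0 0 0.005 0 0 0 0; 0 0 0.005 0 0 0 0"

```text
time_s: 30.77
eef_pos: [0.5693, -0.1511, 0.0797]
eef_rot: [0.002, -0.0, 1.0, -0.001]
wrist_force: [-2.1, -0.0, -0.1]
opening: 0.236
```

```bash
python3 -c "
from h import *
for k in range(1): go([.568,-.1505,.0726],2)"
```

```text
t30.87 pos [ 0.5693 -0.1511  0.0796] sd [0.02 0.   0.11] mm F [-1.73 -0.17 -0.15] sd [0.34 0.15 0.  ] op 0.242
units shift [0.0064 0.0029 0.0351] turn [-0.0009  0.003   0.0007]
```

Emit:
arm_command --motion "0.004 0.002 0.005 -0.001 0.003 0 0; 0.002 0 0.005 0 0 0 0; 0.001 0 0.005 0 0 0 0; 0 0 0.005 0 0 0 0; 0 0 0.005 0 0 0 0"

```text
time_s: 31.28
eef_pos: [0.5691, -0.1512, 0.0745]
eef_rot: [0.001, -0.0, 1.0, -0.0]
wrist_force: [-0.6, 0.3, -0.6]
opening: 0.239
```

```bash
python3 -c "
from h import *
for k in range(1): go([.568,-.1505,.0726],2)"
```

```text
t31.38 pos [ 0.569  -0.1512  0.0744] sd [0.05 0.03 0.13] mm F [-0.71  0.46 -0.48] sd [0.09 0.16 0.14] op 0.237
units shift [0.0052 0.0035 0.009 ] turn [-0.0009  0.0026  0.0004]
```

Emit:
arm_command --motion "0.003 0.002 0.005 -0.001 0.002 0 0; 0.001 0 0.005 0 0 0 0; 0 0 0.005 0 0 0 0"

```text
time_s: 31.63
eef_pos: [0.5686, -0.151, 0.0717]
eef_rot: [0.001, -0.0, 1.0, -0.0]
wrist_force: [-4.2, 1.4, 6.7]
opening: 0.242
```

```bash
python3 -c "
from h import *
for k in range(1): go([.568,-.1505,.0726],2)"
```

```text
t31.73 pos [ 0.5686 -0.151   0.0718] sd [0.   0.01 0.02] mm F [-3.36  1.47  6.14] sd [0.88 0.06 0.59] op 0.240
units shift [ 0.0032  0.0024 -0.0042] turn [-0.0002  0.0013  0.0005]
```

Emit:
arm_command --motion "0.003 0.002 0.002 0 0.001 0 0"

```text
time_s: 31.82
eef_pos: [0.5685, -0.1509, 0.0722]
eef_rot: [0.001, -0.0, 1.0, -0.0]
wrist_force: [-0.4, -1.5, 3.4]
opening: 0.238
```

```bash
python3 -c "
from h import *
for k in range(1): go([.568,-.1505,.0726],2)"
```

```text
t31.92 pos [ 0.5686 -0.1509  0.0722] sd [0.03 0.01 0.01] mm F [-0.66 -0.82  3.13] sd [0.3  0.67 0.23] op 0.239
units shift [ 0.0028  0.0022 -0.0021] turn [-0.001   0.0013  0.0005]
```

Light press of about 4 N, lateral force near zero. Release.

Emit:
arm_command --motion "0 0 0 0 0 0 0.4; 0 0 0 0 0 0 0.6; 0 0 0 0 0 0 1; 0 0 0 0 0 0 1; 0 0 0 0 0 0 1; 0 0 0 0 0 0 1; 0 0 0 0 0 0 1; 0 0 0 0 0 0 1; 0 0 0 0 0 0 1; 0 0 0 0 0 0 1"

```text
time_s: 32.75
eef_pos: [0.5681, -0.1506, 0.0708]
eef_rot: [0.0, -0.0, 1.0, -0.0]
wrist_force: [-0.2, 0.6, -0.4]
opening: 0.995
```

```bash
python3 -c "
from h import *
go([.568,-.1505,.15],3)
c=camera('side'); cv2.imwrite('pics/c8.png',cv2.resize(c['img'][230:330,270:370,::-1],None,fx=5,fy=5,interpolation=2))"
```

```text
t32.90 pos [ 0.5681 -0.1506  0.0708] sd [0.01 0.01 0.01] mm F [-0.04  0.08  0.12] sd [0.12 0.6  0.37] op 1.003
units shift [ 3.000e-04  5.000e-04 -3.962e-01] turn [-0.0004  0.0006  0.0004]
```

View pics/c8.png

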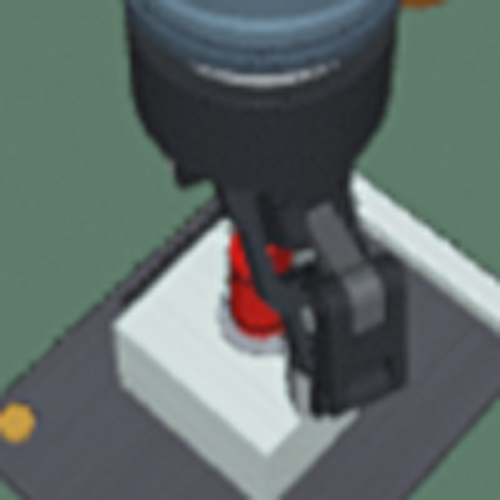

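The pin is seated, with the collar on the block, and the gripper is open. I raise the arm.

Emit:
arm_command --motion "0 0 -0.06 0 0 0 1; 0 0 -0.1 0 0 0 1; 0 0 -0.15 0 0 0 1; 0 0 -0.15 0 0 0 1; 0 0 -0.15 0 0 0 1"

```text
time_s: 33.37
eef_pos: [0.5629, -0.1482, 0.1913]
eef_rot: [-0.007, -0.0, 1.0, 0.004]
wrist_force: [1.2, 0.1, 0.7]
opening: 0.998
```

Emit:
arm_command --motion "0 0.15 0 0 0 0 1; 0 0.15 0 0 0 0 1; 0 0.15 0 0 0 0 1; 0 0.15 0 0 0 0 1; 0 0.15 0 0 0 0 1; 0 0.15 0 0 0 0 1; 0 0.15 0 0 0 0 1; 0 0.1 0 0 0 0 1; 0 0 0 0 0 0 1; 0 0 0 0 0 0 1"

```text
time_s: 34.2
eef_pos: [0.5702, 0.0877, 0.215]
eef_rot: [0.008, 0.002, 1.0, -0.001]
wrist_force: [-0.2, -0.3, 0.1]
opening: 1.0
```

Run:
```python
from h import *
from scipy.optimize import minimize
go([.568,-.1505,.25],4)
cs={n:camera(n) for n in("top","side")}
for n,(l,t,w) in dict(top=(340,180,110),side=(260,230,110)).items(): 
    im=cv2.resize(cs[n]['img'][t:t+w,l:l+w,::-1],None,fx=3.6,fy=3.6,interpolation=2); cs[n]['crop']=im
cv2.imwrite('pics/c9.png',cv2.hconcat([cs['top']['crop'],cs['side']['crop']]))
cv2.imwrite('pics/top9.png',cs['top']['img'][:,:,::-1])
R={"top":(380,210,420,260),"side":(295,250,350,310)}
def sil(c,v,off):
    a=np.linspace(0,2*np.pi,48); P=np.array([[v[0]+.011*np.cos(t),v[1]+.011*np.sin(t),v[2]+z] for z in(-.022,.022) for t in a])
    return cv2.convexHull(proj(c,P).astype(np.float32)-off)[:,0]
def mask(h):
    m=np.zeros((3200,5120),np.uint8); cv2.fillPoly(m,[np.round((h+.5)*8-.5).astype(np.int32)],255); return cv2.resize(m,(640,400),interpolation=cv2.INTER_AREA)/255.
def f(v):
    return sum(((mask(sil(cs[n],v,.25))-(red(cs[n])>0))**2)[R[n][1]:R[n][3],R[n][0]:R[n][2]].sum() for n in cs)
x0=np.array([.568,-.1505,.086]); r=minimize(f,x0,method="Nelder-Mead",options=dict(initial_simplex=[x0,x0+[.005,0,0],x0+[0,.005,0],x0+[0,0,.006]])); print("head",r.x,r.fun,f(x0),f(x0+[0,0,.005]),f(x0+[0,0,.010]))
for t in("ink_jar_mid","spool_mid","furniture_block_mid"): print(t,search_frame("top",t)[:1])
```

```text
t34.40 pos [0.5703 0.087  0.2148] sd [0.08 0.68 0.22] mm F [-0.    0.13  0.03] sd [0.35 0.49 0.44] op 1.002
units shift [ 0.0034 -1.1878 -0.1732] turn [-0.0022  0.0143 -0.0046]
head [ 0.56860029 -0.15004339  0.08426516] 84.13048827374087 88.72607458669742 95.19298731257209 122.99423298731257
ink_jar_mid [{'box': [306.8, 149.9, 336.3, 179.8], 'conf': 0.67}]
spool_mid [{'box': [408.8, 146.9, 441.1, 175.3], 'conf': 0.67}]
furniture_block_mid [{'box': [198.6, 144.8, 245.8, 178.0], 'conf': 0.86}]
```

View pics/c9.png

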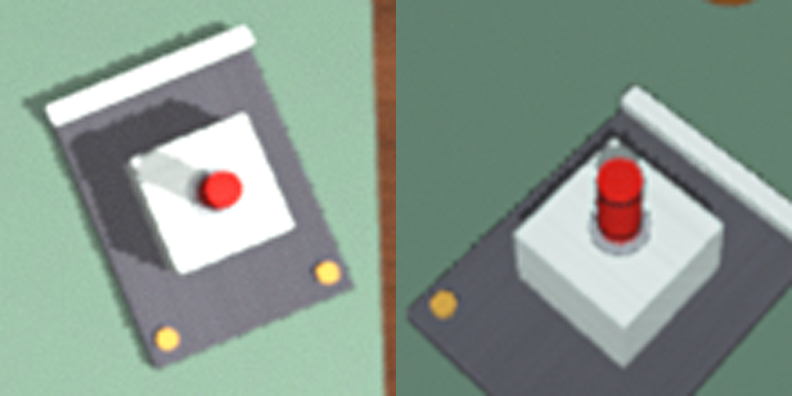

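The pictures show the pin upright in the block with its collar flat on the mouth. The fitted head height is 0.084 m, against 0.086 m when fully home. The jar, spool and block have not moved.

```bash
python3 -c "
from bench import *
print(hand_in())"
```

```text
the job is handed in; nothing more can be done
None
```

The pin is snapped fully home, released and handed in, but I very probably broke the 16 N pull limit on the way, so the run may be judged failed.

- **First insertion:** I took the pin from the stand and pressed it home. The highest push I felt was about 13–14 N, under the 24 N limit.
- **First tug:** I held about 8.5–12 N for roughly 0.8 s and the catch held. The force then crept up to about 12.7 N during the hold.
- **My mistake:** To ease that force I sent three upward moves in a row without reading the force between them. The pull spiked to about 17–18.5 N at the wrist and the pin came out of the catch. That would lift the catch about 2.2–2.3 mm, over the 2 mm limit, unless wall friction took up part of the force.
- **Recovery:** I snapped the pin in again (about 13–14 N at most) and pressed it home. I tugged it again, checking the force at each step. The pull was 8–11 N for about 1.1 s, and the catch held. Then I pushed it home with about 7 N and let go.

**Last checks:**
- **Pin:** It stands upright with its collar on the block. The camera fit puts the head at (0.569, -0.150, 0.084) m, about 2 mm below the 0.086 m expected when fully home. That is within the camera error.
- **Gripper:** It is open and clear of everything, and the wrist force reads about 0 N.
- **Other things:** The jar, spool and block are where they started, to within about 4 pixels (roughly 8 mm).
- **Time:** It took about 34 s of the 64 s allowed.

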